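# Lay the new water filter in its clamp and hold the hidden bolt head

## Robot

A 7-joint arm with a two-finger parallel gripper is mounted at the origin on the work surface. World frame = base frame: x ahead of the robot, y to its left, z up, the work surface at z = 0. Lengths are in m, angles in rad, forces in N, time in s.
With the tool pointing down it reaches from about 0.375 to 0.925 m from the base axis. Payload 3.1 kg.
Tool frame: the origin (TCP) lies midway between the tips of the shut fingers; the grasp point (between the pads) lies grasp_offset behind it (grasp_offset is the distance from the TCP to the grasp point, in m); x points along the fingers, y is the direction in which the jaws open and shut, and the axes are right-handed (so a half turn about x gives the same grasp; the last joint's range is limited). The gripper opens to 85 mm and grips with 20 to 120 N. Pads are 22 mm wide; open, the fingers measure 114 mm over their backs; the gripper's body (76 mm by 85 mm) begins 54 mm behind the grasp point. The pads swing forward as they close: fully open they stand 13 mm farther back than shut.
Start: joints at [1.177, 0.383, 0.044, 1.598, -0.018, 1.161, -0.05], TCP at [0.189, -0.622, 0.231] pointing down, gripper open.
Joint ranges: [-2.61, 2.61], [-0.41, 2.15], [-1.48, 1.57], [0, 2.5], [-1.57, 4.71], [0.05, 1.97], [-2.85, 2.85]. Speed limits (rad/s): [2.79, 2.79, 3.14, 3.14, 3.14, 3.14, 3.14].

## Interface

Orientations are given as a unit quaternion [w, x, y, z].
In Python, from workcell import state, camera, hand_in, grasp_offset gives the robot as it stands.
- The arm moves only by the shell command python3 -m handwheel 'ROWS' [OPENING] [FORCE]. ROWS is JSON, one flat list of numbers, 4 for each row, row after row: the shift along the world's x, y, z in m, then the turn about the world's z in rad. In form: [x, y, z, roll, x, y, z, roll, ...]. A call has 1 to 8 rows; each row shifts and turns the pose as measured when the row begins; what a row does not reach is not made up. A row lasts 1/8 s, in which the tool goes at most 62.5 mm and 10.7 degrees, less where a joint would pass 70% of its speed; a pose out of reach is approached as far as the arm can. A call with a gripper value outside its range is refused whole. OPENING is the finger opening in m, from 0 to 0.0854, set as the call begins (- or left out, the last holds). The fingers move at their own pace and stop on an object; FORCE is the grip in N (left out, the last holds). Time passes only in rows, so rows that do not move let the fingers close. It gives the time, the measured TCP pose, the force and the opening at its end, in the units of the state.
- state(): the state, without advancing time (a new reading comes with each control period).
- camera(name): name is "scene" or "top"; returns a dict with "frame" (400x640x3 uint8, red, green, blue), "intrinsics" (3x3 intrinsics, pixels), "rvec" (rotation vector, rad) and "tvec" (3), from world to camera coordinates, as OpenCV has them. Camera axes: x right, y down, z forward; pixel columns grow to the right and rows downward; lengths in m; the calibration is good to about 2 mm. A picture is of the moment at which its call begins. There is no depth.
- hand_in(): hands the job in, once; it reports no verdict.
The state is a dict: "t": time; "joint_pos": joint angles; "dq": joint speeds; "tau": joint torques, N m; "tcp_pos": TCP position; "tcp_rot": TCP orientation; "contact_force": force on the tool from outside, world axes, zero at the start; "moment": the same for the moment, N m; "width": finger opening in m.
Only numpy, scipy, OpenCV 4.12 (cv2) and the standard library are available. Lean on these libraries where they do the work, as an engineer would, in place of code of your own. Each camera call takes 0.05 s, during which the arm holds its last target. There are 200 camera calls.

## Task

Please help me fit the analyser's new water filter: take the new filter (white with teal ends, standing upright), lay it gently on its side in the rubber-lined cradle of the filter holder, centred and fully bedded down, and let go of it. Then reach down into the narrow gap behind the holder's rear cheek, grip the hidden hex head of the clamp bolt firmly with a finger on either side and keep it from turning, so that I can tighten the nut in front; finish while still holding it, and leave the other things on the bench where they are.

Things in the scene. Friction and masses are not known exactly. Their poses are not given: they have to be found in the camera images.
- filter: the new water filter, loose: a plain cylinder 40 mm in diameter, 150 mm long, about 0.18 kg, white with a 24 mm teal band at each end; starts upright on the bench. Origin: centre of its lower end face as it stands; z runs along the cylinder to the other end. It may lie in the cradle either way round
- filter_mid (a point): the middle of the new filter, on its axis, 75 mm from either end
- holder: the filter holder, fixed: white base plate (x -85 to +105 mm, 150 mm along y, 8 mm thick) with two upright steel cheeks, 5 mm thick, 60 mm wide along y, z = 8 to 75 mm, inner faces at x = -34 and +34 mm. Origin: on the bench under the middle of the cradle; x points from the nut side (front, roughly nearest the robot) to the bolt-head side (rear), y along the cradle, z up
- seat (a point): where the filter's middle lies when fully bedded: on the cradle's axis, 71 mm above the bench, fixed to the holder. The cradle is a 90 degree V of two black rubber pads between the cheeks (56 mm wide along y; V 62 mm wide at its top, z = 74 mm). The filter lies along the holder's y axis and overhangs the cheeks by 45 mm at each end
- gap (a point): middle of the mouth of the narrow gap behind the rear cheek, at the height of the cheek's top (holder x = +61, y = 0, z = 75 mm). The gap is 44 mm wide along x, open above and at both ends: from the rear cheek's outer face (x = +39 mm, top z = 75 mm) to a white rear panel (inner face x = +83 mm, 140 mm wide along y, top z = 60 mm)
- bolt_head (a point): yellow hex head of the clamp bolt, in the gap: 19 mm across flats, 22 across corners, 10 thick along the bolt. Origin: its centre, at holder x = +53, y = 0, z = 42 mm, 14 mm behind the rear cheek, 34 mm above the base plate. Its x axis runs along the bolt; its y axis is square to one pair of flats, others at +-60 degrees. The gap is free to both sides along y. The bolt only turns, it cannot slide
- clamp_bolt (a joint): turn of the clamp bolt about the holder's x axis, rad; at 0 two flats of the head stand upright, facing the holder's +y and -y. Starts up to 0.25 either way. It turns with light friction (0.03 N m); a firm grip on the head, even a little off the flats, stops it turning. The bolt lies under the filter, through both cheeks; nut in front
- old_filter: the spent filter, loose, same size and shape as the new one but brown with black ends, standing upright on the bench; leave it. Origin: centre of its underside
- spanner: my steel spanner, 184 mm long, 8 mm thick, lying on the bench in front of the holder; leave it. Origin: middle of its underside
- tube_rack: blue rack of sample tubes, 60 x 200 mm and 102 mm high; leave it. Origin: centre of its underside
- reagent_bottle: amber bottle with blue cap, 72 mm in diameter, 150 mm high; leave it. Origin: centre of its underside
- wash_jar: white jar with green lid, 76 mm in diameter, 110 mm high; leave it. Origin: centre of its underside
- tip_box: grey pipette-tip box with a teal lid, 87 x 122 mm, 72 mm high; leave it. Origin: centre of its underside

How it is judged:
On the way:
1. the new filter lies bedded in the cradle, centred, at rest and let go (distance between filter_mid and seat below 0.015 m and z of filter_mid in the frame of holder below 0.075 m and angle between the z axis of filter and the y axis of holder, either way round below 0.1 rad and linear speed of filter below 0.03 m/s and contact force between the fingers and filter below 0.5 N), for 0.2 s.
At the end, for the whole second after the job is handed in: Filter at rest in the cradle, its middle within 15 mm of the seat and at most 4 mm above it, axis within 0.1 rad of the cradle's, untouched by the fingers; bolt head held between the pads (within 16 mm of their centre) with over 15 N, turning under 0.05 rad/s (all of step 1 and distance between the grasp point and bolt_head below 0.016 m and contact force between the fingers and clamp_bolt above 15 N and velocity of joint clamp_bolt between -0.05 and 0.05 rad/s); the arm keeps its last pose, push and grip.
It fails at once if the new filter is dropped or let topple (moves faster than 0.5 m/s out of the fingers' grip) (linear speed of filter above 0.5 m/s and contact force between the fingers and filter below 0.1 N).
It fails at once if the bolt is wound round (more than 0.7 rad from flats upright) (value of joint clamp_bolt above 0.7 rad or value of joint clamp_bolt below -0.7 rad).
It fails at once if one of the other things on the bench is shifted by more than 25 mm (distance of any of old_filter, spanner, tube_rack, reagent_bottle, wash_jar, tip_box from where it was at the start of the episode above 0.025 m).
It also fails if it takes over 45 s, if anything falls off the work surface, if the arm or the gripper's body presses on something with over 40 N, if the wrist force passes 120 N, or if a joint passes its speed limit or range.

## Working session

There is one attempt and no reset: what is moved stays moved. The work goes in short steps, Python scripts to look and compute and a shell command to move; the robot and the scene stay as the last step left them, time stands still between calls to the robot, and variables do not carry over. Pictures are saved under pics/ and viewed, about 8 in all and at most 12, crops included, and the job is handed in when it is done.

```bash
mkdir -p pics; ls; cat > h.py <<'E'
import numpy as np, cv2
from workcell import state, camera, hand_in, grasp_offset
def snap(n,f=None):
    c=camera(n)
    if f: cv2.imwrite('pics/'+f,c['frame'][:,:,::-1])
    return c
def ray(c,px):
    R=cv2.Rodrigues(np.array(c['rvec'],float))[0]; t=np.array(c['tvec'],float).ravel()
    d=R.T@np.linalg.inv(np.array(c['intrinsics']))@np.array([px[0],px[1],1.]); return -R.T@t,d
def onz(c,px,z):
    o,d=ray(c,px); return o+d*(z-o[2])/d[2]
def proj(c,p):
    return cv2.projectPoints(np.array(p,float).reshape(-1,3),np.array(c['rvec'],float),np.array(c['tvec'],float),np.array(c['intrinsics'],float),None)[0][:,0]
E
python3 - <<'E'
from h import *
for n in('scene','top'):
    c=snap(n,n+'0.png'); print(n,ray(c,(320,200)),c['intrinsics'])
print(state(),grasp_offset)
E
```

```text
pics
scene (array([1.16843764, 0.65282101, 0.98775102]), array([-0.47290659, -0.50363898, -0.72302617])) [[490.43398149   0.         316.83051706]
 [  0.         490.43398149 197.92243308]
 [  0.           0.           1.        ]]
top (array([ 0.41787787, -0.01666161,  1.20849632]), array([ 0.14978146, -0.00972734, -0.98875486])) [[361.58237872   0.         315.35165098]
 [  0.         361.58237872 199.95031269]
 [  0.           0.           1.        ]]
{'t': 0.1, 'joint_pos': array([ 1.17721516,  0.38375162,  0.04385113,  1.59943701, -0.01792469,
        1.16122324, -0.04990321]), 'dq': array([ 0.00014971, -0.00142311,  0.00016956, -0.00263208, -0.002152  ,
       -0.00067511,  0.00154537]), 'tau': array([ 2.75124119e-03, -4.34727466e+01,  1.02923289e+00, -2.50454628e+01,
        1.07571948e-02,  5.43669274e-03, -2.39908258e-05]), 'tcp_pos': array([ 0.18920885, -0.62094085,  0.23000477]), 'tcp_rot': array([-0.10337014, -0.69922008, -0.10505408,  0.69954952]), 'contact_force': array([ 0.04874482,  0.7803286 , -0.06874527]), 'moment': array([ 0.0020757 , -0.01183694,  0.04250361]), 'width': 0.0848817876844589} 0.0187
```

View pics/scene0.png

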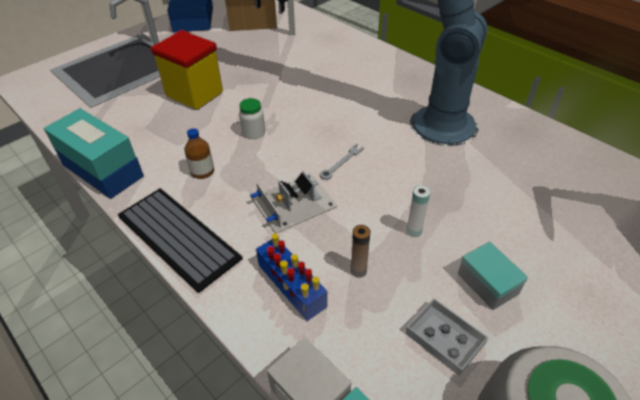

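View pics/top0.png

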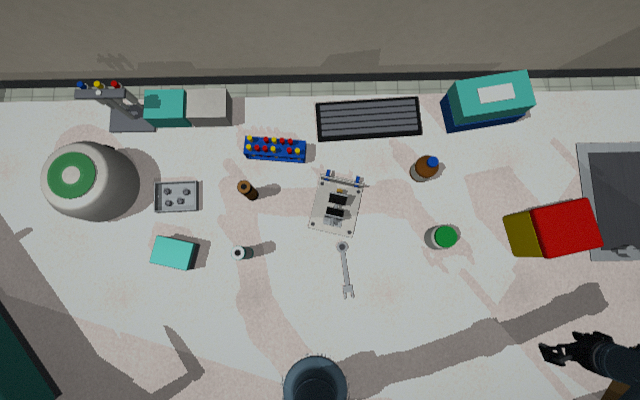

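The top view has +x up and +y left. The new filter's top is near (240,254), the old filter's near (245,187), the holder is near (337,205), the spanner near (345,268), and the arm is at lower right. Next I'll zoom on the holder.

```bash
python3 - <<'E'
from h import *
a=cv2.imread('pics/top0.png')[160:250,290:380]; b=cv2.imread('pics/scene0.png')[165:235,240:345]
a=cv2.resize(a,None,fx=6,fy=6,interpolation=cv2.INTER_CUBIC); b=cv2.resize(b,None,fx=6,fy=6,interpolation=cv2.INTER_CUBIC)
cv2.imwrite('pics/topz.png',a);cv2.imwrite('pics/scenez.png',b)
c=snap('top'); s=snap('scene')
for n,p,z in(('filt',(240,254),.15),('old',(245,187),.15),('hold',(337,205),.05)): print(n,onz(c,p,z))
print('filt s',onz(s,(422,191),.15),onz(s,(415,232),0.))
E
```

```text
filt [0.42427724 0.20790664 0.15      ]
old [0.62159781 0.19564432 0.15      ]
hold [ 0.57599733 -0.08267868  0.05      ]
filt s [0.42599537 0.21921718 0.15      ] [ 4.25929465e-01  2.22111901e-01 -1.11022302e-16]
```

View pics/topz.png

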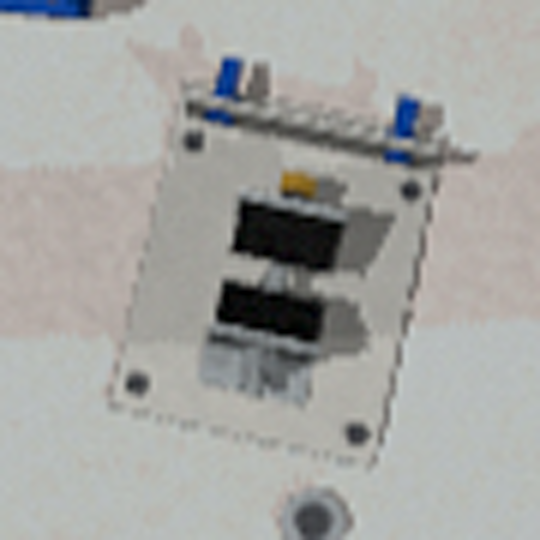

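View pics/scenez.png

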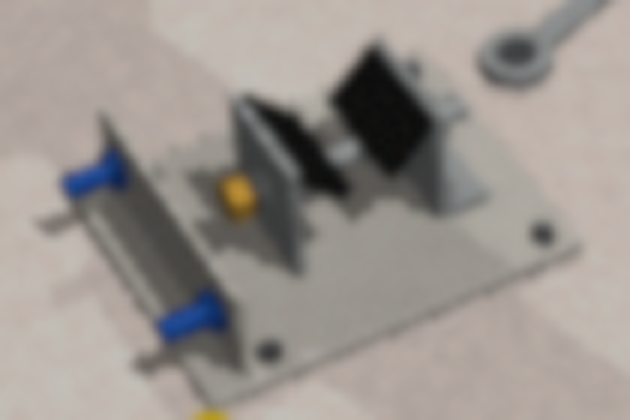

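Both zooms show the holder's black pads, the yellow bolt head, four dark plate screws and the spanner ring clearly. Next come the blob centroids for the pads and screws, and the filter's dark end mark.

```bash
python3 - <<'E'
from h import *
def blobs(c,box,thr,amin):
    x0,y0,x1,y1=box; g=c['frame'][y0:y1,x0:x1].max(2)
    n,l,st,ce=cv2.connectedComponentsWithStats((g<thr).astype(np.uint8))
    return [(st[i,4],ce[i]+[x0,y0],l==i) for i in range(1,n) if st[i,4]>=amin]
c=snap('top'); s=snap('scene')
print('pads')
for a,p,m in blobs(c,(320,185,355,222),45,20):
    r=cv2.minAreaRect((np.argwhere(m)[:,::-1]+[320,185]).astype(np.float32)); print(a,p,r,[onz(c,q,.062)[:2].round(4) for q in [p]])
P=[((240,198),(347,210)),((216,320),(320,340))]
f=lambda q:((q[0]+.5)/6-.5+290,(q[1]+.5)/6-.5+160)
E=np.array([[onz(c,f(q),.074)[:2] for q in e] for e in P]);print('pad edges',E.round(4),E.mean((0,1)))
S=[onz(c,f(q),.008)[:2] for q in((194,140),(412,190),(137,383),(357,434))]
S=np.array(S);print('screws',S.round(4),'mean',S.mean(0)); d=(S[0]-S[1]+S[2]-S[3]);e=S[0]-S[2]+S[1]-S[3]
print('yaw y-axis',np.arctan2(-d[0],d[1]),np.arctan2(e[1],e[0]),np.linalg.norm(d)/2,np.linalg.norm(e)/2)
for n,cc,b in(('top',c,(228,242,262,266)),('scene',s,(405,180,440,242))):
    for th in (60,80): 
        for a,p,m in blobs(cc,b,th,3): print(n,th,a,p,onz(cc,p,.15)[:2])
im=np.hstack([cv2.resize(c['frame'][235:275,220:280],(400,267),interpolation=2),cv2.resize(s['frame'][178:242,390:450],(250,267),interpolation=2)])
cv2.imwrite('pics/fz.png',im[:,:,::-1])
E
```

```text
pads
141 [337.36170213 199.04255319] ((337.35296630859375, 199.0882568359375), (16.73495864868164, 8.246211051940918), 14.03624439239502) [array([ 0.5936, -0.0837])]
112 [334.5 211.5] ((334.5000305175781, 211.49998474121094), (16.812110900878906, 6.399448871612549), 12.528807640075684) [array([ 0.5536, -0.0735])]
pad edges [[[ 0.613  -0.0588]
  [ 0.6055 -0.1153]]

 [[ 0.5482 -0.0446]
  [ 0.5366 -0.099 ]]] [ 0.57583714 -0.07942517]
screws [[ 0.658  -0.0361]
 [ 0.6271 -0.1579]
 [ 0.5215 -0.0017]
 [ 0.491  -0.1227]] mean [ 0.5744139  -0.07958205]
yaw y-axis -0.2475401767671635 -0.24997090946362888 0.12517017525646465 0.14070663491446012
top 60 15 [244.73333333 251.86666667] [0.43015508 0.19424233]
top 60 3 [251.33333333 249.66666667] [0.43613687 0.17513321]
top 60 18 [237.22222222 252.5       ] [0.42872638 0.21603068]
top 80 98 [247.93877551 252.29591837] [0.42875556 0.1849217 ]
top 80 23 [237.         252.17391304] [0.42967452 0.21668976]
scene 60 7 [421.28571429 190.57142857] [0.42605678 0.21712604]
scene 80 13 [421.07692308 190.61538462] [0.42652891 0.21686836]
scene 80 5 [414.2 197.4] [0.4560083  0.21951553]
```

View pics/fz.png

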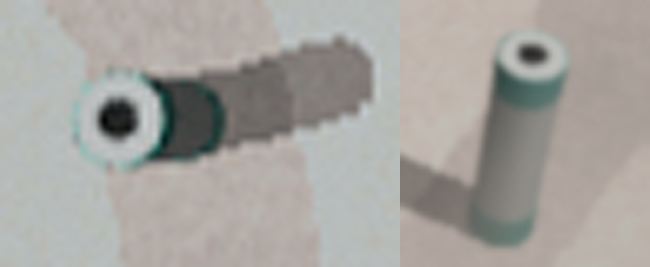

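```bash
python3 - <<'E'
from h import *
from scipy.spatial.transform import Rotation as R
q=state()['tcp_rot']; m=R.from_quat(np.roll(q,-1)).as_matrix(); a=np.arctan2(m[1,1],m[0,1])
print(m.round(3),'jaw',a,'turn to -.249:',[(-.249-a+k*np.pi) for k in(-1,0,1,2)])
c=snap('top')
for p,z in(((245,162),.1),((305,162),.1),((443,237),.11),((505,255),.2),((425,168),.15)):print(p,onz(c,p,z))
E
```

```text
[[-0.     0.292 -0.957]
 [ 0.001 -0.957 -0.292]
 [-1.    -0.001  0.   ]] jaw -1.2749600102724008 turn to -.249: [np.float64(-2.1156326433173924), np.float64(1.0259600102724007), np.float64(4.167552663862194), np.float64(7.309145317451987)]
(245, 162) [0.71146074 0.2065851  0.1       ]
(305, 162) [0.70779047 0.01729942 0.1       ]
(443, 237) [ 0.46434199 -0.39655457  0.11      ]
(505, 255) [ 0.40822205 -0.53200828  0.2       ]
(425, 168) [ 0.66926962 -0.34347513  0.15      ]
```

```bash
python3 -m handwheel '[0.02,0.05,0.02,0, 0.03,0.05,0.02,0, 0.03,0.05,0.02,0, 0.03,0.05,0,0, 0.03,0.05,0,0, 0.03,0.05,0,0]' 0.085 20; python3 -c "
from h import *; print(state()['joint_pos'])"
```

```text
t: 1.1
tcp_pos: [0.3586, -0.3173, 0.2923]
tcp_rot: [0.101, 0.7, 0.099, -0.7]
contact_force: [0.9, -1.2, 0.5]
width: 0.085
[ 0.82721438  0.0108669  -0.1909469   1.91484612  0.00408624  1.21398609
 -0.65300942]
```

```bash
python3 -m handwheel '[0.009,0.06,0,0.128, 0.009,0.06,0,0.128, 0.009,0.06,0,0.128, 0.009,0.06,0,0.128, 0.009,0.06,0,0.128, 0.009,0.06,0,0.128, 0.009,0.06,0,0.128, 0.007,0.06,0,0.128]'; cat >> h.py <<'E'
from scipy.spatial.transform import Rotation as Ro
H=np.array([.5755,-.0795]);YAW=-.249
ex=np.array([np.cos(YAW),np.sin(YAW)]);ey=np.array([-ex[1],ex[0]])
def rep(t=None):
    s=state(); m=Ro.from_quat(np.roll(s['tcp_rot'],-1)).as_matrix(); a=np.arctan2(m[1,1],m[0,1]);p=s['tcp_pos']
    print('t',round(s['t'],2),'tcp',p.round(4),'tilt',m[2,0].round(4),'jaw',a.round(3),'err holder-x',((YAW-a+1.57)%np.pi-1.57).round(3),'F',s['contact_force'].round(1),'w',round(s['width'],4),'j',s['joint_pos'].round(2))
    print('tcp in holder',[(p[:2]-H)@ex,(p[:2]-H)@ey],'to target',None if t is None else np.array(t)-p)
E
python3 -c "
from h import *
rep([.4285,.2165,.120])"
```

```text
t: 2.1
tcp_pos: [0.4316, 0.177, 0.2958]
tcp_rot: [0.443, 0.559, 0.436, -0.55]
contact_force: [1.6, -0.6, -0.0]
width: 0.0847
t 2.1 tcp [0.4316 0.177  0.2958] tilt -0.9999 jaw -0.23 err holder-x -0.019 F [ 1.6 -0.6 -0. ] w 0.0847 j [ 0.31 -0.   -0.78  1.92  0.01  1.21 -0.7 ]
tcp in holder [np.float64(-0.20264840081200242), np.float64(0.21314458103669945)] to target [-0.00312768  0.0394893  -0.17582837]
```

```bash
python3 -m handwheel '[-0.003,0.04,0,-0.019, 0,0,0,0]'; python3 -c "
from h import *
rep([.4285,.2165,.105])"
```

```text
t: 2.35
tcp_pos: [0.4272, 0.2248, 0.297]
tcp_rot: [0.44, 0.562, 0.434, -0.55]
contact_force: [-0.4, -1.1, 0.1]
width: 0.085
t 2.35 tcp [0.4272 0.2248 0.297 ] tilt -0.9998 jaw -0.238 err holder-x -0.011 F [-0.4 -1.1  0.1] w 0.085 j [ 0.25  0.04 -0.83  1.89  0.04  1.21 -0.83]
tcp in holder [np.float64(-0.2187473029689887), np.float64(0.2583302535483735)] to target [ 0.0013394  -0.00827015 -0.19199785]
```

```bash
python3 -m handwheel '[0.001,-0.008,-0.04,-0.01, 0,0,-0.05,0, 0,0,0,0]'; python3 -c "
from h import *
rep([.4285,.2165,.105]); snap('scene','s1.png')
import cv2; cv2.imwrite('pics/s1.png',cv2.resize(cv2.imread('pics/s1.png')[120:280,340:520],None,fx=3,fy=3))"
```

```text
t: 2.72
tcp_pos: [0.43, 0.2135, 0.2064]
tcp_rot: [0.438, 0.565, 0.429, -0.552]
contact_force: [-0.1, 0.6, 0.7]
width: 0.0852
t 2.73 tcp [0.43   0.2135 0.2064] tilt -0.9997 jaw -0.251 err holder-x 0.002 F [-0.1  0.6  0.7] w 0.0852 j [ 0.23  0.14 -0.83  2.    0.14  1.03 -0.91]
tcp in holder [np.float64(-0.21322823062921065), np.float64(0.24814354666520108)] to target [-0.0014991   0.00296248 -0.10136992]
```

View pics/s1.png

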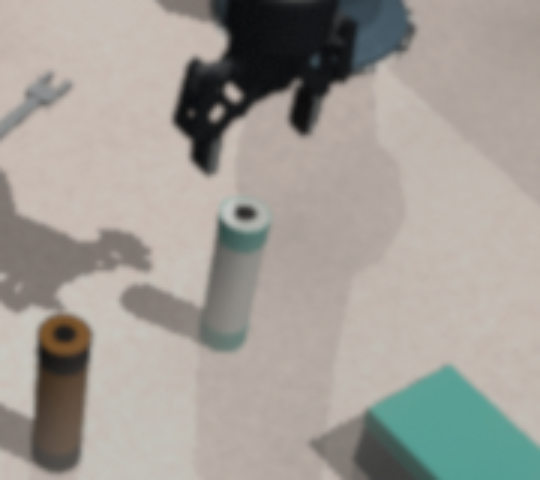

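The fingers (205,165) and (300,130) straddle the filter's top at (245,213) in this crop, centred along the jaw axis. Descending next, then closing.

```bash
python3 -m handwheel '[-0.0015,0.003,-0.035,0, 0,0,-0.035,0, 0,0,-0.025,0, 0,0,0,0]'; python3 -c "
from h import *
rep([.4285,.2165,.105])"
```

```text
t: 3.28
tcp_pos: [0.4413, 0.218, 0.1227]
tcp_rot: [0.44, 0.575, 0.423, -0.546]
contact_force: [-0.5, -0.5, -0.2]
width: 0.0853
t 3.27 tcp [0.4413 0.218  0.1227] tilt -0.9989 jaw -0.26 err holder-x 0.011 F [-0.5 -0.5 -0.2] w 0.0853 j [ 0.15  0.29 -0.78  2.07  0.3   0.85 -1.06]
tcp in holder [np.float64(-0.20335156580162728), np.float64(0.2552962928619448)] to target [-0.01283385 -0.00153571 -0.01765818]
```

```bash
python3 -m handwheel '[-0.011,-0.001,-0.007,0.01, -0.003,0,-0.007,0, 0,0,0,0]'; python3 -c "
from h import *
rep([.4285,.2165,.105])"
```

```text
t: 3.65
tcp_pos: [0.4304, 0.2181, 0.1129]
tcp_rot: [0.443, 0.576, 0.424, -0.541]
contact_force: [1.0, 0.0, 0.5]
width: 0.0846
t 3.65 tcp [0.4304 0.2181 0.1129] tilt -0.9984 jaw -0.251 err holder-x 0.002 F [1.  0.  0.5] w 0.0846 j [ 0.15  0.28 -0.78  2.1   0.31  0.81 -1.08]
tcp in holder [np.float64(-0.21394730062186768), np.float64(0.2526796020680211)] to target [-0.00192005 -0.00161088 -0.00790588]
```

```bash
python3 -m handwheel '[-0.002,-0.002,-0.008,0, 0,0,-0.001,0, 0,0,0,0]';python3 -m handwheel '[0,0,0,0,0,0,0,0,0,0,0,0,0,0,0,0,0,0,0,0,0,0,0,0]' 0.03 60;  python3 -c "
from h import *
rep([.4285,.2165,.105])"
```

```text
t: 4.03
tcp_pos: [0.4289, 0.2162, 0.104]
tcp_rot: [0.444, 0.576, 0.423, -0.54]
contact_force: [0.8, -0.3, -0.4]
width: 0.0848
t: 4.78
tcp_pos: [0.4282, 0.2169, 0.1044]
tcp_rot: [0.443, 0.576, 0.424, -0.541]
contact_force: [-1.4, 0.0, 1.6]
width: 0.0394
t 4.78 tcp [0.4282 0.2169 0.1044] tilt -0.9984 jaw -0.251 err holder-x 0.002 F [-1.4  0.   1.6] w 0.0394 j [ 0.14  0.29 -0.78  2.11  0.32  0.79 -1.09]
tcp in holder [np.float64(-0.21577052713476036), np.float64(0.25091703035337604)] to target [ 0.0002813  -0.00035198  0.00056498]
```

```bash
python3 -m handwheel '[0,0,0.03,0, 0,0,0.05,0, 0,-0.03,0.05,0, 0.02,-0.045,0.01,0, 0.03,-0.055,0,0, 0.03,-0.055,0,0, 0.025,-0.05,0,0, 0,0,0,0]';  python3 -c "
from h import *
rep([.5706,-.0989,.185])"
```

```text
t: 5.78
tcp_pos: [0.532, -0.0288, 0.2451]
tcp_rot: [0.446, 0.574, 0.423, -0.541]
contact_force: [-0.2, 1.2, -3.1]
width: 0.039
t 5.78 tcp [ 0.532  -0.0288  0.2451] tilt -0.9985 jaw -0.247 err holder-x -0.002 F [-0.2  1.2 -3.1] w 0.039 j [ 0.55  0.16 -0.63  1.88  0.11  1.08 -0.36]
tcp in holder [np.float64(-0.05469538852497039), np.float64(0.0383832209012673)] to target [ 0.03864958 -0.07007831 -0.06009764]
```

```bash
python3 -m handwheel '[0.02,-0.035,0,0, 0.018,-0.033,-0.02,0, 0,0,-0.02,0, 0,0,0,0]';  python3 -c "
from h import *
rep([.5706,-.0989,.185])
c=snap('scene'); b=cv2.resize(c['frame'][110:240,230:380],None,fx=4,fy=4,interpolation=2)[:,:,::-1]; cv2.imwrite('pics/s2.png',b)"
```

```text
t: 6.28
tcp_pos: [0.5686, -0.0971, 0.2009]
tcp_rot: [0.445, 0.572, 0.425, -0.542]
contact_force: [-0.7, -0.4, -2.6]
width: 0.039
t 6.28 tcp [ 0.5686 -0.0971  0.2009] tilt -0.9987 jaw -0.245 err holder-x -0.004 F [-0.7 -0.4 -2.6] w 0.039 j [ 0.59  0.3  -0.57  1.82  0.18  1.02 -0.29]
tcp in holder [np.float64(-0.0023267521778737505), np.float64(-0.018770202258935026)] to target [ 0.00198063 -0.00178208 -0.01592485]
```

View pics/s2.png

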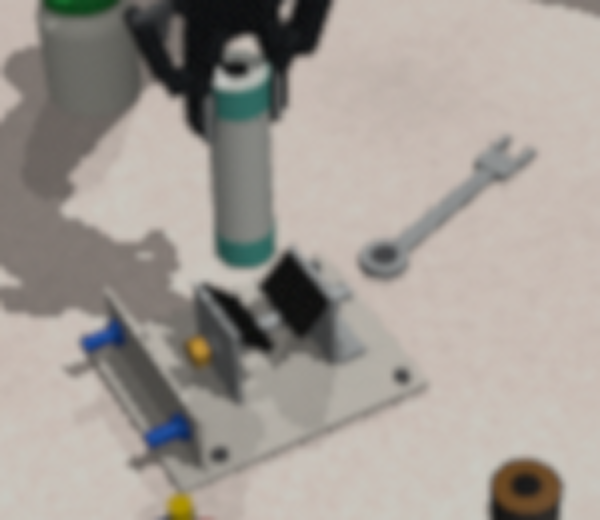

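The filter hangs upright above the V, with its foot at about (245,255) in the crop. Lowering to contact next.

```bash
python3 -m handwheel '[0.002,-0.001,-0.015,0, 0,0,-0.012,0, 0,0,-0.008,0, 0,0,-0.004,0]' - 25;  python3 -c "
from h import *
rep([.5706,-.0989,.167])"
```

```text
t: 6.82
tcp_pos: [0.5728, -0.0951, 0.1705]
tcp_rot: [0.447, 0.572, 0.425, -0.541]
contact_force: [-8.7, 0.7, 21.1]
width: 0.0393
t 6.83 tcp [ 0.5728 -0.0951  0.1705] tilt -0.9986 jaw -0.242 err holder-x -0.007 F [-8.7  0.7 21.1] w 0.0393 j [ 0.57  0.34 -0.56  1.84  0.21  0.96 -0.31]
tcp in holder [np.float64(0.0012268843093489054), np.float64(-0.01582391996694113)] to target [-0.00218948 -0.00376175 -0.00354741]
```

```bash
python3 -m handwheel '[0.002,0.017,0.000,-0.007, 0.004,0.017,-0.001,0, 0.004,0.016,-0.004,0]' - 20;  python3 -c "
from h import *
rep()"
```

```text
t: 7.2
tcp_pos: [0.5803, -0.0468, 0.1676]
tcp_rot: [0.445, 0.571, 0.421, -0.547]
contact_force: [-8.0, -1.0, 11.0]
width: 0.0388
t 7.2 tcp [ 0.5803 -0.0468  0.1676] tilt -0.9989 jaw -0.253 err holder-x 0.004 F [-8. -1. 11.] w 0.0388 j [ 0.49  0.35 -0.57  1.84  0.24  0.97 -0.43]
tcp in holder [np.float64(-0.0034154390786969996), np.float64(0.03291366256990761)] to target None
```

```bash
python3 -c "
from h import *
c=snap('scene'); b=cv2.resize(c['frame'][110:240,230:380],None,fx=3,fy=3,interpolation=2)[:,:,::-1]
d=snap('top');e=cv2.resize(d['frame'][160:250,280:380],(433,390),interpolation=2)[:,:,::-1]; cv2.imwrite('pics/s3.png',np.hstack([b,e])[:,:800])"
```

```text
(no output)
```

View pics/s3.png

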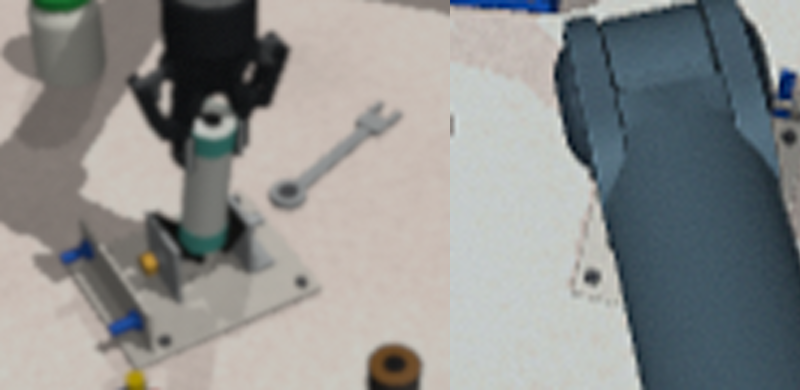

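In the crop, the filter's foot is in the V at (205,243) and its top is at (215,118).

```bash
python3 -c "
from h import *
c=snap('scene')
for y in (-.02,0,.02,.04):
    p=H+ey*y; print('foot y',y,proj(c,[*p,.065]).round(1))
for th in (0,.2,.4,.6):
  g=H+ey*.033; zg=.1676+.0235
  t=[*(g+ey*.022*np.sin(th)),zg+.022*np.cos(th)]; f=[*(g-ey*.128*np.sin(th)),zg-.128*np.cos(th)]
  print(th,proj(c,[t,f]).round(1).tolist())
print('seen top',(230+215/3,110+118/3),'foot',(230+205/3,110+243/3))
"
```

```text
foot y -0.02 [[290.6 180.4]]
foot y 0 [[294.  184.8]]
foot y 0.02 [[297.5 189.4]]
foot y 0.04 [[301. 194.]]
0 [[297.2, 149.5], [299.8, 192.9]]
0.2 [[298.1, 150.7], [295.3, 186.4]]
0.4 [[298.9, 152.1], [291.0, 178.9]]
0.6 [[299.7, 153.6], [286.9, 170.6]]
seen top (301.6666666666667, 149.33333333333334) foot (298.3333333333333, 191.0)
```

The foot slid along the V instead of hinging. A positive stop should work better. I'll lower the filter just beyond the pads' +y end with its foot below V level, then push it toward -y so it see-saws over the pad ends and tips into the cradle almost centred.

```bash
python3 -m handwheel '[0,0,0.02,0, 0.001,0.004,0.02,0, 0.006,0.016,0,0, 0.005,0.012,0,0, 0,0,0,0]' - 40;  python3 -c "
from h import *
p=H+ey*.065
rep([*p,.12])"
```

```text
t: 7.98
tcp_pos: [0.5931, -0.0019, 0.2056]
tcp_rot: [0.445, 0.571, 0.427, -0.542]
contact_force: [0.2, -0.6, -2.6]
width: 0.0389
t 7.97 tcp [ 0.5931 -0.0019  0.2056] tilt -0.9989 jaw -0.242 err holder-x -0.007 F [ 0.2 -0.6 -2.6] w 0.0389 j [ 0.44  0.33 -0.6   1.78  0.22  1.05 -0.48]
tcp in holder [np.float64(-0.0020383256562184295), np.float64(0.07953213525620863)] to target [-0.00160576 -0.01458627 -0.08562202]
```

```bash
python3 -m handwheel '[0.001,-0.004,-0.03,-0.007, 0,0,-0.03,0, 0,0,-0.02,0, 0,0,0,0]';  python3 -c "
from h import *
p=H+ey*.065
rep([*p,.12])
c=snap('scene'); b=cv2.resize(c['frame'][110:240,230:380],None,fx=4,fy=4,interpolation=2)[:,:,::-1];cv2.imwrite('pics/s4.png',b)"
```

```text
t: 8.48
tcp_pos: [0.5933, -0.0066, 0.1215]
tcp_rot: [0.442, 0.571, 0.425, -0.545]
contact_force: [-0.5, -0.2, -1.9]
width: 0.0388
t 8.47 tcp [ 0.5933 -0.0066  0.1215] tilt -0.999 jaw -0.249 err holder-x 0.0 F [-0.5 -0.2 -1.9] w 0.0388 j [ 0.41  0.44 -0.56  1.84  0.29  0.9  -0.53]
tcp in holder [np.float64(-0.0006948977622006531), np.float64(0.0750447788570398)] to target [-0.00180192 -0.00990624 -0.00152785]
```

View pics/s4.png

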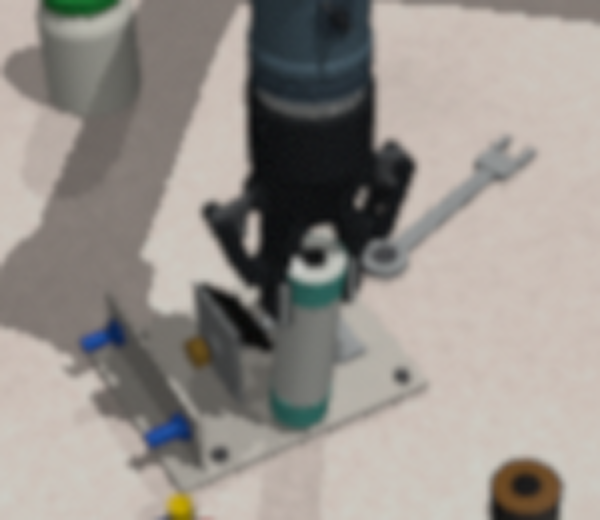

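The filter stands just beyond the cradle's +y end, in line with it, with its foot at (300,415) just above the base plate. Pushing toward -y next.

```bash
python3 -m handwheel '[-0.004,-0.015,0,0, -0.004,-0.015,0,0, -0.003,-0.012,0,0]' - 20;  python3 -c "
from h import *
rep()"
```

```text
t: 8.9
tcp_pos: [0.586, -0.0443, 0.1269]
tcp_rot: [0.444, 0.575, 0.426, -0.539]
contact_force: [-0.1, 8.0, -2.1]
width: 0.039
t 8.9 tcp [ 0.586  -0.0443  0.1269] tilt -0.9984 jaw -0.246 err holder-x -0.003 F [-0.1  8.  -2.1] w 0.039 j [ 0.48  0.41 -0.56  1.86  0.27  0.89 -0.45]
tcp in holder [np.float64(0.001491021809351444), np.float64(0.036727691308982284)] to target None
```

```bash
python3 -m handwheel '[-0.004,-0.014,-0.002,0, -0.004,-0.014,-0.003,0]' - 20;  python3 -c "
from h import *
rep()
c=snap('scene'); b=cv2.resize(c['frame'][110:240,230:380],None,fx=4,fy=4,interpolation=2)[:,:,::-1];cv2.imwrite('pics/s5.png',b)"
```

```text
t: 9.15
tcp_pos: [0.5797, -0.0699, 0.1248]
tcp_rot: [0.444, 0.577, 0.427, -0.536]
contact_force: [0.7, 5.4, -0.3]
width: 0.0393
t 9.15 tcp [ 0.5797 -0.0699  0.1248] tilt -0.998 jaw -0.244 err holder-x -0.005 F [ 0.7  5.4 -0.3] w 0.0393 j [ 0.53  0.41 -0.56  1.87  0.26  0.87 -0.39]
tcp in holder [np.float64(0.0017270733539025069), np.float64(0.010303172066441333)] to target None
```

View pics/s5.png

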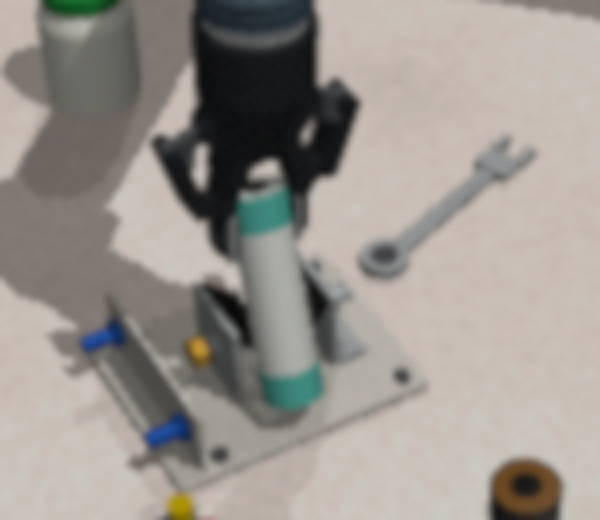

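The filter is hinging over the pad ends as intended, tilted about 27°, with its top at (265,190) and foot at (293,390). Continuing the arc.

```bash
python3 -m handwheel '[-0.004,-0.012,-0.004,-0.005, -0.004,-0.012,-0.006,0, -0.003,-0.009,-0.007,0]' - 20;  python3 -c "
from h import *
rep()"
```

```text
t: 9.57
tcp_pos: [0.5703, -0.104, 0.1104]
tcp_rot: [0.444, 0.58, 0.424, -0.535]
contact_force: [-0.9, 3.8, 1.6]
width: 0.0393
t 9.57 tcp [ 0.5703 -0.104   0.1104] tilt -0.9976 jaw -0.249 err holder-x -0.0 F [-0.9  3.8  1.6] w 0.0393 j [ 0.58  0.41 -0.55  1.89  0.26  0.84 -0.33]
tcp in holder [np.float64(0.001010937059159842), np.float64(-0.02499049396057731)] to target None
```

```bash
python3 -m handwheel '[-0.003,-0.010,-0.008,0, -0.002,-0.008,-0.010,0, -0.002,-0.006,-0.010,0]' - 20;  python3 -c "
from h import *
rep()"
```

```text
t: 9.95
tcp_pos: [0.5623, -0.1312, 0.0809]
tcp_rot: [0.444, 0.579, 0.424, -0.536]
contact_force: [-1.4, 3.9, 1.6]
width: 0.0386
t 9.95 tcp [ 0.5623 -0.1312  0.0809] tilt -0.9977 jaw -0.249 err holder-x -0.0 F [-1.4  3.9  1.6] w 0.0386 j [ 0.61  0.45 -0.52  1.91  0.28  0.78 -0.3 ]
tcp in holder [np.float64(-3.727334978639758e-05), np.float64(-0.05338408510465821)] to target None
```

```bash
python3 -m handwheel '[0,-0.001,-0.010,0, 0,-0.001,-0.010,0, 0,0,-0.008,0]' - 20;  python3 -c "
from h import *
rep()
c=snap('scene'); b=cv2.resize(c['frame'][110:240,230:380],None,fx=4,fy=4,interpolation=2)[:,:,::-1];cv2.imwrite('pics/s6.png',b)"
```

```text
t: 10.32
tcp_pos: [0.5588, -0.1385, 0.0494]
tcp_rot: [0.444, 0.577, 0.423, -0.54]
contact_force: [-3.1, 0.8, 3.9]
width: 0.0387
t 10.32 tcp [ 0.5588 -0.1385  0.0494] tilt -0.9982 jaw -0.251 err holder-x 0.002 F [-3.1  0.8  3.9] w 0.0387 j [ 0.6   0.5  -0.5   1.93  0.32  0.73 -0.32]
tcp in holder [np.float64(-0.0016217416238104873), np.float64(-0.061241565569931475)] to target None
```

View pics/s6.png

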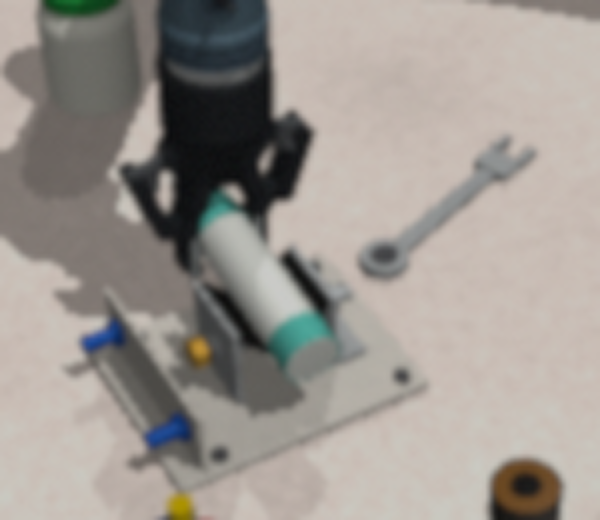

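The filter now lies nearly flat in the V, with its near end face around (312,360) and its teal/white border around (295,325). Comparing this with where a seated filter should project.

```bash
cat > chk.py <<'E'
from h import *
c=snap('scene'); hsv=cv2.cvtColor(c['frame'],cv2.COLOR_RGB2HSV)
m=(cv2.inRange(hsv,(75,60,30),(100,255,255))); m[:150]=0;m[225:]=0;m[:,:270]=0;m[:,335:]=0
n,l,st,ce=cv2.connectedComponentsWithStats(m)
for i in range(1,n):
    if st[i,4]>8: print('teal',st[i],ce[i].round(1))
def band(y0,y1,dz=0,n=60):   # expected centroid of visible upper band surface
    P=[]; o,_=ray(c,(0,0))
    for y in np.linspace(y0,y1,9):
        for a in np.linspace(0,2*np.pi,n):
            nn=np.array([*(ex*np.cos(a)),np.sin(a)]); p=np.array([*(H+ey*y),.071+dz])+.02*nn
            if nn@(o-p)>0:P.append(p)
    q=cv2.convexHull(proj(c,P).astype(np.float32)); M=cv2.moments(q); x0,y0,w,h=cv2.boundingRect(q)
    return np.array([M['m10'],M['m01']])/M['m00'],(x0,y0,w,h)
for s in (-.015,-.01,-.005,0,.005): print('shift',s,band(.051+s,.075+s))
print('end face c',proj(c,[*(H+ey*.075),.071]),'top edge at +y, z',proj(c,[*(H+ey*.075),.091]))
rep()
E
python3 chk.py
```

```text
teal [279 156  11  12  58] [283.2 161.7]
teal [297 187  16  15 122] [304.1 193.2]
shift -0.015 (array([301.09220026, 192.5966789 ]), (293, 185, 18, 17))
shift -0.01 (array([302.00011635, 193.78123744]), (294, 186, 18, 17))
shift -0.005 (array([302.91239517, 194.97148571]), (295, 187, 18, 17))
shift 0 (array([303.8290668 , 196.16747542]), (296, 188, 18, 18))
shift 0.005 (array([304.7501691 , 197.36923482]), (297, 190, 18, 17))
end face c [[307.33159764 200.74878631]] top edge at +y, z [[307.09027997 195.34776066]]
t 10.43 tcp [ 0.5584 -0.1381  0.049 ] tilt -0.9982 jaw -0.251 err holder-x 0.002 F [-2.6 -0.7  0.6] w 0.0394 j [ 0.6   0.5  -0.5   1.93  0.32  0.73 -0.32]
tcp in holder [np.float64(-0.0020836869576904182), np.float64(-0.06104419439334627)] to target None
```

```bash
cat > prof.py <<'E'
from h import *
c=snap('scene'); hsv=cv2.cvtColor(c['frame'],cv2.COLOR_RGB2HSV).astype(np.float32)
ys=np.arange(-.08,.0951,.003)
for xo,zo in((0,.091),(.010,.0883)):
    q=proj(c,[[*(H+ey*y+ex*xo),zo] for y in ys]).astype(np.float32)
    s=cv2.remap(hsv,q[:,0].reshape(1,-1),q[:,1].reshape(1,-1),cv2.INTER_LINEAR)[0]
    print(' '.join(f'{y*1000:.0f}:{int(a[1])}/{int(a[2])}' for y,a in zip(ys,s)))
E
python3 prof.py
```

```text
-80:33/24 -77:69/34 -74:114/54 -71:133/88 -68:133/123 -65:108/144 -62:71/159 -59:32/169 -56:12/175 -53:8/177 -50:8/178 -47:8/178 -44:9/179 -41:8/179 -38:8/179 -35:8/179 -32:8/179 -29:8/180 -26:8/181 -23:8/180 -20:7/180 -17:7/181 -14:8/181 -11:7/182 -8:7/182 -5:9/183 -2:9/184 1:8/188 4:7/192 7:7/195 10:7/197 13:7/198 16:7/198 19:6/198 22:6/198 25:6/199 28:5/199 31:5/200 34:6/199 37:5/200 40:5/199 43:7/198 46:20/191 49:53/178 52:101/165 55:128/160 58:137/159 61:137/158 64:136/159 67:133/159 70:120/160 73:82/156 76:42/145 79:15/133 82:9/128 85:9/127 88:9/126 91:8/124 94:8/125
-80:29/17 -77:30/17 -74:32/16 -71:56/23 -68:95/37 -65:108/59 -62:98/85 -59:67/108 -56:33/125 -53:13/135 -50:9/139 -47:8/140 -44:8/141 -41:8/143 -38:8/143 -35:9/144 -32:9/144 -29:9/145 -26:8/146 -23:7/146 -20:7/147 -17:8/148 -14:9/148 -11:8/149 -8:8/149 -5:9/150 -2:9/151 1:8/151 4:8/152 7:7/152 10:7/153 13:7/154 16:8/155 19:8/157 22:7/159 25:7/161 28:7/162 31:8/163 34:9/164 37:8/164 40:8/165 43:9/166 46:12/162 49:34/153 52:81/139 55:122/133 58:136/131 61:139/131 64:139/131 67:138/131 70:131/130 73:102/127 76:51/127 79:19/127 82:8/126 85:8/126 88:8/125 91:9/125 94:9/125
```

```bash
python3 -m handwheel '[0.001,0.001,-0.004,0, 0,0,-0.003,0]' - 20;  python3 prof.py | tr ' ' '\n' | egrep '^(-8|-7|-6|-5|4|5|6|7)[0-9]:' | tr '\n' ' '; python3 -c "
from h import *
rep()"
```

```text
t: 10.72
tcp_pos: [0.559, -0.1383, 0.0425]
tcp_rot: [0.444, 0.576, 0.423, -0.541]
contact_force: [-3.5, -0.7, 3.3]
width: 0.0387
-80:42/24 -77:50/25 -74:63/31 -71:100/50 -68:126/76 -65:131/109 -62:119/136 -59:85/152 -56:46/163 -53:17/171 -50:9/177 40:8/197 43:20/188 46:53/175 49:99/162 52:129/155 55:136/154 58:137/155 61:137/155 64:136/154 67:117/150 70:78/145 73:30/139 76:11/136 79:8/135 -80:48/18 -77:37/20 -74:36/21 -71:40/22 -68:55/24 -65:88/39 -62:106/65 -59:90/95 -56:56/123 -53:25/141 -50:11/149 40:8/161 43:8/159 46:27/151 49:67/139 52:110/129 55:134/126 58:138/125 61:138/125 64:138/125 67:128/125 70:96/127 73:49/130 76:17/134 79:9/135 t 10.78 tcp [ 0.5589 -0.1383  0.0422] tilt -0.9983 jaw -0.251 err holder-x 0.002 F [-4.2 -1.3  2.5] w 0.0388 j [ 0.59  0.51 -0.49  1.93  0.33  0.72 -0.33]
tcp in holder [np.float64(-0.0016017662731016812), np.float64(-0.061027370354441765)] to target None
```

```bash
python3 -m handwheel '[0.001,0,-0.004,0, 0.0,0,-0.002,0]' - 20;  python3 prof.py | tr ' ' '\n' | egrep '^(-8|-7|-6|-5|4|5|6|7)[0-9]:' | tr '\n' ' '; python3 -c "
from h import *
rep()"
```

```text
t: 11.02
tcp_pos: [0.5588, -0.1385, 0.0378]
tcp_rot: [0.443, 0.575, 0.424, -0.542]
contact_force: [-8.4, -1.2, 12.0]
width: 0.0391
-80:43/23 -77:42/24 -74:53/27 -71:84/37 -68:115/53 -65:124/77 -62:120/102 -59:86/128 -56:50/151 -53:23/166 -50:10/171 40:51/166 43:101/153 46:130/147 49:138/146 52:139/145 55:136/145 58:124/144 61:89/144 64:41/144 67:15/145 70:8/145 73:8/145 76:9/144 79:9/144 -80:53/17 -77:59/18 -74:34/19 -71:33/20 -68:29/20 -65:57/27 -62:91/42 -59:79/72 -56:49/107 -53:22/134 -50:10/147 40:20/140 43:53/128 46:96/119 49:129/114 52:137/111 55:138/110 58:137/110 61:127/111 64:84/117 67:42/128 70:17/138 73:9/142 76:9/143 79:8/143 t 11.07 tcp [ 0.5587 -0.1384  0.0378] tilt -0.9986 jaw -0.251 err holder-x 0.002 F [-7.3 -0.8 10.8] w 0.0391 j [ 0.59  0.52 -0.48  1.93  0.33  0.72 -0.34]
tcp in holder [np.float64(-0.0017657551398352817), np.float64(-0.061221034775958076)] to target None
```

```bash
python3 -m handwheel '[-0.001,0,0.0045,0, 0.001,0.004,0,0, 0.001,0.003,0,0]' - 20;  python3 prof.py | tr ' ' '\n' | egrep '^(-8|-7|-6|-5|4|5|6|7)[0-9]:' | tr '\n' ' '; python3 -c "
from h import *
rep()"
```

```text
t: 11.45
tcp_pos: [0.5626, -0.1302, 0.0426]
tcp_rot: [0.444, 0.577, 0.422, -0.54]
contact_force: [-0.0, 0.4, -2.7]
width: 0.0389
-80:25/18 -77:40/22 -74:35/23 -71:41/25 -68:62/29 -65:91/44 -62:118/66 -59:127/97 -56:112/131 -53:76/154 -50:39/170 40:8/194 43:10/190 46:32/179 49:72/164 52:117/154 55:134/151 58:136/151 61:137/150 64:134/151 67:118/151 70:82/151 73:36/146 76:13/143 79:8/142 -80:47/18 -77:35/18 -74:29/18 -71:32/19 -68:28/20 -65:29/21 -62:44/23 -59:73/34 -56:93/61 -53:76/95 -50:44/125 40:8/156 43:8/156 46:13/152 49:34/143 52:79/130 55:122/123 58:136/120 61:139/119 64:138/119 67:134/119 70:111/122 73:66/129 76:27/137 79:11/140 t 11.5 tcp [ 0.5628 -0.1296  0.0427] tilt -0.9982 jaw -0.251 err holder-x 0.002 F [ 0.1  1.4 -2.4] w 0.0387 j [ 0.58  0.51 -0.49  1.93  0.33  0.72 -0.35]
tcp in holder [np.float64(6.535953398713985e-05), np.float64(-0.05167911268598849)] to target None
```

```bash
python3 -m handwheel '[0,0.001,-0.002,0, 0,0,-0.0005,0]' - 20; python3 -m handwheel '[0,0,0,0, 0,0,0,0, 0,0,0,0, 0,0,0,0]' 0.06;  python3 prof.py | tr ' ' '\n' | egrep '^(-8|-7|-6|-5|-4|4|5|6|7)[0-9]:' | tr '\n' ' '; python3 -c "
from h import *
rep()"
```

```text
t: 11.75
tcp_pos: [0.5625, -0.1285, 0.0405]
tcp_rot: [0.444, 0.576, 0.423, -0.54]
contact_force: [-3.9, -0.8, 5.1]
width: 0.0389
t: 12.25
tcp_pos: [0.5646, -0.1285, 0.041]
tcp_rot: [0.445, 0.578, 0.422, -0.539]
contact_force: [-0.0, 0.7, 0.1]
width: 0.0604
-80:28/21 -77:39/22 -74:36/23 -71:54/28 -68:91/39 -65:117/61 -62:131/82 -59:136/95 -56:138/103 -53:130/116 -50:103/136 -47:63/158 -44:28/173 -41:13/176 40:8/197 43:8/197 46:8/197 49:9/196 52:17/189 55:50/176 58:95/162 61:129/155 64:137/154 67:137/154 70:138/154 73:136/153 76:116/149 79:75/142 -80:10/43 -77:5/35 -74:20/28 -71:31/24 -68:31/24 -65:51/27 -62:81/36 -59:108/53 -56:129/76 -53:134/97 -50:127/115 -47:97/127 -44:54/138 -41:22/146 40:9/160 43:8/160 46:8/160 49:9/160 52:10/158 55:22/151 58:62/139 61:111/128 64:134/125 67:139/124 70:138/124 73:137/124 76:124/126 79:89/130 t 12.3 tcp [ 0.5646 -0.1285  0.041 ] tilt -0.998 jaw -0.251 err holder-x 0.002 F [1.  0.1 0.3] w 0.0601 j [ 0.57  0.51 -0.49  1.93  0.33  0.72 -0.35]
tcp in holder [np.float64(0.0014980776088776013), np.float64(-0.0501330731707059)] to target None
```

```bash
python3 -m handwheel '[0,0,0.004,0, 0,0,0.03,0, 0,0,0.04,0, 0,0,0.05,0, 0,-0.01,0.04,0.12, 0,-0.04,0,0.15, 0,-0.05,0,0.18, 0,-0.05,0,0.18]' 0.085; python3 -m handwheel '[0,-0.05,0,0.18, 0,-0.02,0,0.18, 0,0,0,0.18, 0,0,0,0.18, 0,0,0,0.15]' 0.036;  python3 prof.py | tr ' ' '\n' | egrep '^(-8|-7|-6|-5|-4|4|5|6|7|8)[0-9]:' | tr '\n' ' '; python3 -c "
from h import *
rep()
print(Ro.from_quat(np.roll(state()['tcp_rot'],-1)).as_matrix()[:,0])
snap('top','t7.png');snap('scene','s7.png')
a=cv2.imread('pics/t7.png')[165:245,290:380];b=cv2.imread('pics/s7.png')[130:235,240:350]
cv2.imwrite('pics/c7.png',np.hstack([cv2.resize(a,(400,356),interpolation=2),cv2.resize(b,(373,356),interpolation=2)]))"
```

```text
t: 13.3
tcp_pos: [0.5655, -0.2735, 0.2143]
tcp_rot: [0.597, 0.41, 0.584, -0.366]
contact_force: [-0.2, 0.5, -0.3]
width: 0.0851
t: 13.92
tcp_pos: [0.5619, -0.3559, 0.2144]
tcp_rot: [0.697, 0.119, 0.703, -0.076]
contact_force: [-0.4, -0.4, 0.5]
width: 0.0358
-80:20/195 -77:18/192 -74:14/184 -71:27/173 -68:65/162 -65:106/154 -62:132/150 -59:137/150 -56:138/150 -53:132/151 -50:108/154 -47:65/165 -44:26/177 -41:11/184 40:8/191 43:7/191 46:7/191 49:9/190 52:17/183 55:50/170 58:95/156 61:129/150 64:137/149 67:138/149 70:138/149 73:137/148 76:116/144 79:75/138 82:27/133 85:10/133 88:9/133 -80:23/195 -77:21/194 -74:18/189 -71:16/176 -68:30/157 -65:74/139 -62:116/127 -59:134/123 -56:139/122 -53:138/122 -50:129/123 -47:99/126 -44:54/134 -41:22/143 40:9/155 43:8/154 46:8/155 49:8/155 52:9/153 55:23/147 58:63/134 61:112/123 64:135/120 67:139/120 70:138/120 73:137/120 76:126/121 79:89/125 82:41/130 85:17/131 88:10/133 t 13.97 tcp [ 0.562  -0.3559  0.2143] tilt -0.9981 jaw 1.296 err holder-x -1.545 F [ 0.5 -0.5 -0.7] w 0.036 j [ 1.07  0.56 -0.75  1.51  0.33  1.24  1.57]
tcp in holder [np.float64(0.05507091575521253), np.float64(-0.2711766510069773)] to target None
[ 6.90267280e-04  6.23463860e-02 -9.98054333e-01]
```

View pics/c7.png

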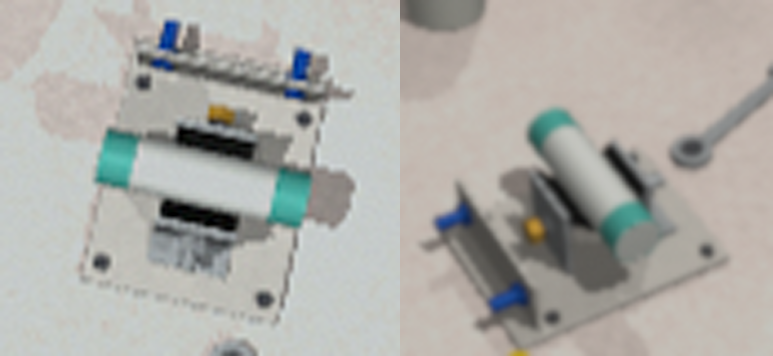

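The filter lies aligned in the V. In the top crop its teal ends are at (117,160) and (290,197), and the yellow head is visible at (221,113). I'll cross-check centring with the top camera and take the bolt head's position.

```bash
python3 - <<'E'
from h import *
for n,box in(('top',(305,175,370,225)),('scene',(255,150,335,225))):
    c=snap(n);x0,y0,x1,y1=box;h=cv2.cvtColor(c['frame'],cv2.COLOR_RGB2HSV)[y0:y1,x0:x1]
    for nm,lo,hi,z in(('teal',(75,60,30),(100,255,255),.085),('yel',(10,110,60),(30,255,255),.050 if n=='top' else .044)):
        k,l,st,ce=cv2.connectedComponentsWithStats(cv2.inRange(h,lo,hi))
        for i in range(1,k):
            if st[i,4]>6:
                p=onz(c,ce[i]+[x0,y0],z)[:2]; print(n,nm,st[i,4],p.round(4),'holder',((p-H)@ex).round(4),((p-H)@ey).round(4))
    print(n,'expected head px',proj(c,[*(H+ex*.053),.042]))
b=H+ex*.057; print('bolt tgt',b)
E
```

```text
top teal 90 [ 0.5879 -0.0147] holder -0.004 0.0658
top teal 98 [ 0.5574 -0.1362] holder -0.0035 -0.0594
top yel 18 [ 0.624  -0.0917] holder 0.05 0.0001
top expected head px [[339.46987294 189.89369921]]
scene teal 73 [ 0.5619 -0.1373] holder 0.001 -0.0594
scene teal 107 [ 0.5915 -0.0162] holder -0.0001 0.0653
scene yel 37 [ 0.6221 -0.0881] holder 0.0473 0.0031
scene expected head px [[276.94311066 197.95338141]]
bolt tgt [ 0.63074208 -0.09354679]
```

The filter's middle is about 3 mm off centre along y in both views, aligned and level. Moving over the gap now.

```bash
python3 -m handwheel '[0.012,0.05,0,0.01, 0.012,0.05,0,0.01, 0.012,0.05,0,0, 0.012,0.05,0,0, 0.008,0.03,0,0, 0,0,0,0]' 0.038;  python3 -c "
from h import *
rep([.6298,-.0933,.026])
print(Ro.from_quat(np.roll(state()['tcp_rot'],-1)).as_matrix()[:,0])"
```

```text
t: 14.92
tcp_pos: [0.6174, -0.1193, 0.216]
tcp_rot: [0.698, 0.118, 0.702, -0.076]
contact_force: [0.5, -0.1, 0.5]
width: 0.0378
t 14.93 tcp [ 0.6174 -0.1193  0.216 ] tilt -0.9983 jaw 1.295 err holder-x -1.544 F [ 0.5 -0.1  0.5] w 0.0378 j [ 0.78  0.49 -0.82  1.63  0.32  1.18  1.19]
tcp in holder [np.float64(0.050416837882282406), np.float64(-0.028238078833338225)] to target [ 0.0123969   0.02599167 -0.18998203]
[ 0.00246672  0.05876082 -0.99826904]
```

```bash
python3 -m handwheel '[0.012,0.025,0,0.026, 0,0,-0.02,0, 0,0,-0.04,0, 0,0,-0.03,0, 0,0,0,0]';  python3 -c "
from h import *
rep([.6298,-.0933,.026])
print(Ro.from_quat(np.roll(state()['tcp_rot'],-1)).as_matrix()[:,0])"
```

```text
t: 15.55
tcp_pos: [0.6272, -0.1069, 0.1212]
tcp_rot: [0.698, 0.111, 0.703, -0.077]
contact_force: [-0.1, -0.3, 0.3]
width: 0.0381
t 15.55 tcp [ 0.6272 -0.1069  0.1212] tilt -0.9988 jaw 1.305 err holder-x -1.554 F [-0.1 -0.3  0.3] w 0.0381 j [ 0.7   0.6  -0.76  1.68  0.42  1.04  1.12]
tcp in holder [np.float64(0.05686121129799315), np.float64(-0.013828117270138315)] to target [ 0.00260016  0.01361424 -0.09519985]
[-0.00115772  0.04894216 -0.99880094]
```

```bash
python3 -m handwheel '[0.003,0.013,0,0.016, 0,0.001,-0.012,0, 0,0,0,0]';  python3 -c "
from h import *
rep([.6298,-.0933,.026])"
```

```text
t: 15.92
tcp_pos: [0.6319, -0.0947, 0.1109]
tcp_rot: [0.7, 0.106, 0.703, -0.072]
contact_force: [0.1, -0.7, 0.0]
width: 0.0379
t 15.93 tcp [ 0.6319 -0.0947  0.1109] tilt -0.9989 jaw 1.318 err holder-x -1.567 F [ 0.1 -0.7  0. ] w 0.0379 j [ 0.68  0.62 -0.76  1.68  0.43  1.02  1.1 ]
tcp in holder [np.float64(0.0583668885773739), np.float64(-0.0008364453526114035)] to target [-0.00206069  0.00139429 -0.08488551]
```

```bash
python3 -m handwheel '[-0.002,0.002,-0.015,0.004, 0,0.001,-0.015,0, 0,0.001,-0.01,0, 0,0,0,0]';  python3 -c "
from h import *
rep([.6298,-.0933,.026])"
```

```text
t: 16.42
tcp_pos: [0.6298, -0.0902, 0.0685]
tcp_rot: [0.7, 0.104, 0.703, -0.071]
contact_force: [-0.5, -0.0, -0.4]
width: 0.0382
t 16.43 tcp [ 0.6298 -0.0902  0.0685] tilt -0.9989 jaw 1.323 err holder-x 1.57 F [-0.5 -0.  -0.4] w 0.0382 j [ 0.65  0.67 -0.73  1.71  0.47  0.95  1.08]
tcp in holder [np.float64(0.05531652494600313), np.float64(0.002975010081976064)] to target [-4.36732540e-05 -3.05133523e-03 -4.25186233e-02]
```

```bash
python3 -m handwheel '[0,-0.002,-0.012,0, 0,0,-0.012,0, 0,0,-0.010,0, 0,0,0,0]';  python3 -c "
from h import *
rep([.6298,-.0933,.026])"
```

```text
t: 16.92
tcp_pos: [0.6299, -0.0928, 0.032]
tcp_rot: [0.7, 0.104, 0.703, -0.071]
contact_force: [0.0, 0.3, 0.3]
width: 0.0382
t 16.93 tcp [ 0.6299 -0.0928  0.032 ] tilt -0.9989 jaw 1.322 err holder-x 1.57 F [0.  0.3 0.3] w 0.0382 j [ 0.64  0.71 -0.7   1.72  0.51  0.9   1.06]
tcp in holder [np.float64(0.05599868906979654), np.float64(0.0004661189411862691)] to target [-8.65205909e-05 -4.51710881e-04 -5.95171814e-03]
```

```bash
python3 -m handwheel '[0,0,-0.005,0, 0,0,0,0]'; python3 -m handwheel '[0,0,0,0,0,0,0,0,0,0,0,0,0,0,0,0]' 0.0 30; python3 -m handwheel '[0,0,0,0,0,0,0,0,0,0,0,0]' 0.0 60; python3 -c "
from h import *
rep([.6298,-.0933,.026])"; python3 prof.py | tr ' ' '\n' | egrep '^(-5|-4|4|5|6|7|8)[0-9]:' | tr '\n' ' '
```

```text
t: 17.18
tcp_pos: [0.6303, -0.0927, 0.0269]
tcp_rot: [0.7, 0.104, 0.702, -0.071]
contact_force: [-0.1, -0.2, -0.1]
width: 0.0382
t: 17.68
tcp_pos: [0.6307, -0.0925, 0.0275]
tcp_rot: [0.701, 0.104, 0.702, -0.071]
contact_force: [-0.4, 0.5, -1.9]
width: 0.0181
t: 18.05
tcp_pos: [0.6307, -0.0925, 0.0276]
tcp_rot: [0.701, 0.104, 0.702, -0.071]
contact_force: [0.7, 0.6, -0.7]
width: 0.0171
t 18.05 tcp [ 0.6307 -0.0925  0.0276] tilt -0.9989 jaw 1.323 err holder-x 1.57 F [ 0.7  0.6 -0.7] w 0.0171 j [ 0.63  0.72 -0.7   1.72  0.51  0.89  1.05]
tcp in holder [np.float64(0.0567327600744261), np.float64(0.001047908779679726)] to target [-0.00094133 -0.00083466 -0.00161098]
-59:39/25 -56:59/30 -53:86/59 -50:77/99 -47:44/139 -44:20/175 -41:10/187 40:8/197 43:8/197 46:8/197 49:9/196 52:17/189 55:50/176 58:95/162 61:129/155 64:136/154 67:137/154 70:137/154 73:135/152 76:116/148 79:74/142 82:26/137 85:9/137 88:8/137 -59:45/25 -56:42/25 -53:40/25 -50:34/26 -47:14/42 -44:8/75 -41:8/113 40:8/159 43:8/159 46:8/160 49:9/160 52:10/158 55:22/151 58:62/138 61:111/128 64:134/124 67:138/124 70:138/124 73:137/123 76:124/125 79:88/130 82:42/135 85:15/136 88:7/137
```

```bash
python3 -m handwheel '[0,0,0,0,0,0,0,0,0,0,0,0,0,0,0,0]' 0.0 60; python3 -m handwheel '[0,0,0.002,0,0,0,0,0]'; python3 -m handwheel '[0,0,-0.002,0,0,0,0,0,0,0,0,0,0,0,0,0]'
```

```text
t: 18.6
tcp_pos: [0.6307, -0.0925, 0.0276]
tcp_rot: [0.701, 0.104, 0.702, -0.071]
contact_force: [0.5, -0.0, -0.2]
width: 0.017
t: 18.85
tcp_pos: [0.6307, -0.0924, 0.0276]
tcp_rot: [0.701, 0.104, 0.702, -0.07]
contact_force: [0.4, 0.1, -1.7]
width: 0.0172
t: 19.35
tcp_pos: [0.6307, -0.0925, 0.0277]
tcp_rot: [0.701, 0.104, 0.702, -0.071]
contact_force: [1.2, 0.2, -3.7]
width: 0.017
```

```bash
python3 -c "
from h import *
rep(); print(hand_in()); "
```

```text
t 19.35 tcp [ 0.6307 -0.0925  0.0277] tilt -0.9989 jaw 1.322 err holder-x 1.57 F [ 1.2  0.2 -3.7] w 0.017 j [ 0.63  0.72 -0.7   1.72  0.51  0.89  1.05]
tcp in holder [np.float64(0.05672701549151468), np.float64(0.0010102346747838961)] to target None
the job is handed in; nothing more can be done
None
```

The new filter is lying in the cradle and released, and the gripper is still holding the bolt head at 60 N so you can tighten the nut. I handed the job in at about 19.4 s; no verdict comes back.

- **Placing the filter:** I tipped it over the ends of the rubber pads while gripping it lightly. My first try, hinging it on its foot inside the V, only made the foot slide, so I changed method.
- **Filter check:** Both cameras put its middle about 3–4 mm off centre along the cradle. It looks aligned and flat in the V, and its lines in the image had not moved after I gripped the bolt.
- **Bolt check:** The fingers stopped at a 17 mm opening with the pads on either side of the head, about 6 mm from its centre by my estimate. That is a little under the 19 mm across flats; it read about 1 mm small on the filter too. A 2 mm upward nudge did not move the tool, so the grip is firm.
- **Not checked:** I could not read the bolt's angle or the true force on the head directly. I also took no final picture of the other things on the bench, but no unexpected contact showed up on the arm.

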